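# Put the garlic away in the screw-lid pot

### The job

Put the garlic bulb away in the white pot: unscrew the wooden lid all the way by its knob (anticlockwise, a bit less than a quarter turn), swing it fully aside on its arm, and set the garlic down inside without dropping it from high above. Then swing the lid back over the pot and screw it down tight, leaving the lemon where it is.

Things in the scene. Friction and masses are not known exactly. Their poses are not given: they have to be found in the camera images.
- pot: (All sizes in mm.) White ceramic pot, thin blue band, fixed to the worktop. Outer diameter 130, inner 120 to 122, rim 88 high. Origin: centre of its underside, on the worktop. A steel post (diameter 14; 24 at its head, 124 high) stands 90 from the pot's axis on the pot's own +x side and carries the lid's swing arm.
- pot_floor (a point): Centre of the pot's inner floor, 10 above the worktop.
- post_axis (a point): Point on the vertical axis of the steel post, 116 above the worktop: the lid's swing arm turns about this axis. The dark steel arm is 90 long from here to the lid's axis, 16 wide (28 at the lid's axis), its top 120 above the worktop. The arm never rises.
- swing (a joint): Angle of the swing arm about the post, rad: 0 = lid centred over the pot (end stop), 1.75 = fully aside (end stop), growing clockwise seen from above. Stays where left (friction 0.06 N m). While the lid is screwed down, a plug under it is caught in the pot's mouth and the arm cannot swing; it can once the lid has turned 0.8 rad.
- lid (a joint): Turn of the wooden lid relative to the swing arm, rad: 0 = screwed down tight (end stop), 1.4 = fully unscrewed (end stop), growing anticlockwise seen from above. The thread raises lid and knob 12 mm over the 1.4 rad. Stays where left (friction 0.08 N m), cannot come off the arm, and screws down only with the arm within about 0.05 rad of 0.
- knob (a point): Grip point in the lid's dark wooden knob bar, on the lid's axis, above the arm. Bar: 66 long (point x), 18 wide (point y; grip this), 30 tall; point 10 below its top. 150 above the worktop when tight, 162 unscrewed; arm top 30 below it when tight. When tight the bar points along the arm; it turns with lid and arm. Lid disc: 132 across, 10 thick, underside 62 below this point.
- garlic_center (a point): Centre (half-way up) of the whitish garlic bulb, 60 x 57 x 58 tall, about 40 g, which lies loose and upright on the chopping board (board top 21 above the worktop). Start orientation about the vertical is arbitrary.
- lemon_center (a point): Centre of the yellow lemon, 78 long, 55 wide, 56 tall, loose on the same board; it is to be left alone.

How it is judged (in metres and radians):
On the way, in this order (a step that is already met when the one before it is completed fails the run):
1. the lid is unscrewed (turned at least 1.15 rad) (value of joint lid above 1.15 rad), for 0.2 s.
2. the lid is swung aside (arm past 1.3 rad) (value of joint swing above 1.3 rad), for 0.2 s.
3. the garlic lies inside the pot, let go, with the lid still aside (horizontal distance between garlic_center and pot_floor below 0.045 m and z of garlic_center in the frame of pot_floor below 0.045 m and contact force between garlic_1 and the fingers below 0.1 N and value of joint swing above 1 rad), for 0.2 s.
4. the lid is back over the pot, not yet screwed down (value of joint swing below 0.08 rad and value of joint lid above 0.5 rad), for 0.1 s.
At the end, for the whole second after the job is handed in: The lid is over the pot (arm within 0.08 rad of its closed stop) and screwed down to within 0.12 rad of tight; the garlic lies at rest inside the pot (its centre within 45 mm of the pot's axis and less than 45 mm above the inner floor); the lemon is within 30 mm of where it was (value of joint lid below 0.12 rad and value of joint swing below 0.08 rad and horizontal distance between garlic_center and pot_floor below 0.045 m and z of garlic_center in the frame of pot_floor between 0.01 and 0.045 m and linear speed of garlic_1 below 0.03 m/s and distance of lemon_center from where it was at the start of the episode below 0.03 m); the robot touches nothing.
It fails at once if the garlic falls or is thrown: it moves faster than 1.6 m/s, as after a drop of 13 cm (linear speed of garlic_1 above 1.6 m/s).
It fails at once if the lemon is pushed or carried more than 30 mm (distance of lemon_center from where it was at the start of the episode above 0.03 m).
It also fails if it takes over 72 s, if anything falls off the work surface, if the arm or the gripper's body presses on something with over 40 N, if the wrist force passes 120 N, or if a joint passes its speed limit or range.

### The arm

A 6-joint arm with a two-finger parallel gripper is mounted at the origin on a cart in front of the work surface, level with it; the furniture and walls round the work are solid. World frame = base frame: x ahead of the robot, y to its left, z up, the work surface at z = 0. Lengths are in mm, angles in degrees, forces in N, time in s.
With the tool pointing down it reaches from about 300 to 850 mm from the base axis. Payload 4.2 kg.
Tool frame: the origin (TCP) lies at the centre of the arm's flange, where the gripper is bolted on; the fingertips stand env.tips_ahead ahead of it and the grasp point (between the pads) lies 172 mm ahead of it (env.tips_ahead is the distance from the TCP to the fingertips, in mm); z points along the fingers, y is the direction in which the jaws open and shut (so a half turn about z gives the same grasp; the last joint's range is limited). The gripper opens to 91 mm and grips with 3 to 60 N. Pads are 32 mm wide; open, the fingers measure 118 mm over their backs; the gripper's body (76 mm by 178 mm) begins 60 mm behind the grasp point.
Start: joints at [70.875, 18.312, 89.639, -0, 72.044, -1.146], TCP at [177.485, 546.92, 404.776] pointing down, gripper open.
Joint ranges: [-177.97, 177.97], [-48.28, 115.42], [12.27, 149.76], [-77.06, 257.06], [2.81, 150.46], [-146.56, 146.56]. Speed limits (degrees/s): [147.25, 147.25, 180, 180, 180, 180].

### API

Orientations are given as [roll, pitch, yaw] about the fixed x, y, z axes, in that order (R = Rz(yaw) Ry(pitch) Rx(roll)).
In Python, from workcell import env gives the robot as it stands.
- The arm moves only by the tool servo_tool, never from a script. Its argument "series" is a list of rows, each a list of 7 numbers: the turn, a rotation vector about the tool's x, y, z in degrees, then the shift along the tool's x, y, z in cm, then the opening, from 0 (shut) to 1 (fully open). A call has exactly 10 rows; each row shifts and turns the commanded pose from where the row before left it, along the tool's axes as they then stand; what a row does not reach is not made up. A row lasts 1/8 s, in which the tool goes at most 62.5 mm and 10.7 degrees, less where a joint would pass 70% of its speed; a pose out of reach is approached as far as the arm can. A call with a gripper value outside its range is refused whole. The fingers move at their own pace and stop on an object; "newtons" is the grip in N (left out, the last holds). Time passes only in rows, so rows that do not move let the fingers close, or fill a call up. It gives the time, the measured TCP pose, the force and the opening at its end, in the units of the state.
- env.state(): the state, without advancing time (a new reading comes with each control period).
- env.grab_frame(name): name is "scene" or "top"; returns (picture, depth): 384x512x3 uint8, red, green, blue; 384x512 float32, mm along the optical axis (not along the pixel's ray), 0 where there is no reading.
- env.camera_info(name): a dict with "vertical_fov" (degrees; the focal length in pixels is half the picture's height over the tangent of half this angle, whatever the lens; pixels are square), "cx", "cy" (the principal point, pixels), "R" (3x3) and "t" (3): a world point X has camera coordinates R X + t. Camera axes: x right, y down, z forward; pixel columns grow to the right and rows downward; lengths in mm; the calibration is good to about 2 mm. A picture is of the moment at which its call begins. camera_info takes no time and is no camera call.
- env.job_done(): hands the job in, once; it reports no verdict.
Trained networks look in the newest picture that a camera, given by its name, has taken for a name from the list of things; names that differ only in an ending like _2 or _b are one class to them, and where a whole thing is asked for, a point or a joint stands for the part that bears it (a point fixed in the world has none). Each returns a list of dicts, best first, with "conf" (0 to 1); they miss things now and then, are a little off and sometimes report something else, mostly with a low value. They report only what shows in the picture. A call takes as long as a camera call.
- env.silhouettes(camera, query): "pixels" (384x512 bool, what is visible of it) and "uv" ([column, row] in pixels, amid what is visible of it).
The state is a dict: "time_s": time; "qpos": joint angles; "qvel": joint speeds; "effort": joint torques, N m; "ee_pos": TCP position; "ee_rot": TCP orientation; "force": force on the tool from outside, world axes, zero at the start; "torque": the same for the moment, N m; "gripper_width": finger opening in mm.
Only numpy, scipy, OpenCV 4.12 (cv2) and the standard library are available. Lean on these libraries where they do the work, as an engineer would, in place of code of your own. Each camera call takes 0.05 s, during which the arm holds its last target.

## Working session

There is one attempt and no reset: what is moved stays moved. The work goes in short steps, Python scripts to look and compute and a tool call to move; the robot and the scene stay as the last step left them, time stands still between calls to the robot, and variables do not carry over. Pictures are saved under pics/ and viewed, and the job is handed in when it is done.

Besides the shell and the picture viewer there is one more tool, called as name([rows], argument=value, ...), one row to a line, values as JSON. servo_tool: Moves the arm, as the interface text tells. Its arguments: {"type":"object","properties":{"series":{"type":"array"},"newtons":{"type":"number"}},"required":["series"]}

```bash
ls -la; mkdir -p pics; cat > h.py <<'E'
import numpy as np, cv2
from workcell import env
def save(name,fn):
    im,d=env.grab_frame(name)
    cv2.imwrite('pics/'+fn+'.png',im[:,:,::-1]); np.save('pics/'+fn+'.npy',d)
    return im,d
def cam(name):
    c=env.camera_info(name); f=384/2/np.tan(np.radians(c['vertical_fov'])/2)
    return f,c['cx'],c['cy'],np.array(c['R']),np.array(c['t'])
def px2w(name,u,v,d):
    f,cx,cy,R,t=cam(name)
    u=np.asarray(u,float);v=np.asarray(v,float);d=np.asarray(d,float)
    P=np.stack([(u-cx)/f*d,(v-cy)/f*d,d],-1)
    return (P-t)@R
def w2px(name,X):
    f,cx,cy,R,t=cam(name)
    P=np.asarray(X,float)@R.T+t
    return P[...,0]/P[...,2]*f+cx,P[...,1]/P[...,2]*f+cy
E
python3 - <<'E'
from h import *
print(env.state()); print(env.tips_ahead)
for n in ('scene','top'):
    print(n,env.camera_info(n)); im,d=save(n,n+'0')
print(env.state()['time_s'])
E
```

```text
total 12
drwxr-xr-x  3 agent agent 4096 Dec  5 19:03 .
drwxr-xr-x 23 root  root  4096 Dec  5 19:03 ..
drwxr-xr-x  2 agent agent 4096 Dec  5 19:03 pics
{'time_s': 0.0, 'qpos': array([ 7.08740281e+01,  1.83493562e+01,  8.97067034e+01, -2.05311110e-03,
        7.20438361e+01, -1.14660086e+00]), 'qvel': array([-0.12583861,  0.02482916, -0.04628877, -0.09447561,  0.15084545,
       -0.03750224]), 'effort': array([-7.27859588e-04, -4.12471819e+01, -2.31971955e+01,  7.28625432e-02,
        4.57001023e-02, -1.29294499e-04]), 'ee_pos': array([177.43961281, 546.74857094, 403.94088581]), 'ee_rot': array([-1.79900085e+02, -4.73618862e-05,  1.62021264e+02]), 'force': array([ 1.10073351, -0.26974213,  0.5568928 ]), 'torque': array([0.03505769, 0.00154757, 0.00386233]), 'gripper_width': 90.91094661775195}
190.8
scene {'vertical_fov': 52.076465615061586, 'cx': 260.1847932677907, 'cy': 193.15931146456566, 'R': array([[ 0.77922875, -0.62669306,  0.00763908],
       [-0.34887916, -0.4438567 , -0.82539358],
       [ 0.52065908,  0.64050529, -0.56450605]]), 't': array([-435.2587765 ,  219.44685217,  942.55464393])}
top {'vertical_fov': 48.10598656754684, 'cx': 264.37694886526765, 'cy': 193.41958569617435, 'R': array([[ 0.01463178, -0.9998508 ,  0.00918087],
       [-0.98944659, -0.01580208, -0.1440338 ],
       [ 0.14415739, -0.00697651, -0.98953018]]), 't': array([-121.10905756,  505.51204114, 1051.28373105])}
0.1
```

View pics/scene0.png

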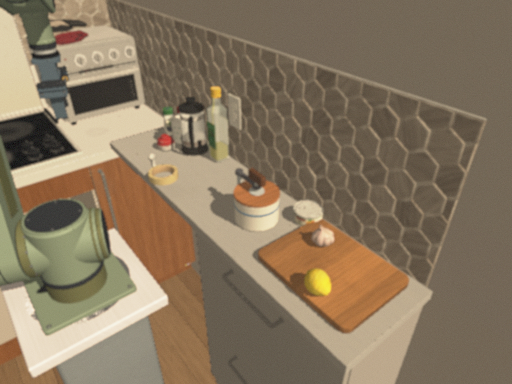

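View pics/top0.png

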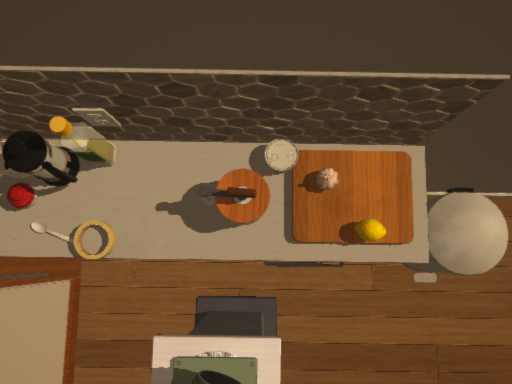

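The scene camera shows the pot at about (257,205), the garlic at (323,237) and the lemon at (317,283). In the top view the pot lid is at about (242,196), the post at about (208,195) to its left, the garlic at (327,179), the lemon at (370,230), and a jar at (281,155).

```bash
python3 - <<'E'
from h import *
im=cv2.imread('pics/top0.png'); 
cv2.imwrite('pics/top0z.png',cv2.resize(im[130:270,190:400],None,fx=3.8,fy=3.8,interpolation=cv2.INTER_CUBIC))
im=cv2.imread('pics/scene0.png'); 
cv2.imwrite('pics/scene0z.png',cv2.resize(im[140:320,200:420],None,fx=3.3,fy=3.3,interpolation=cv2.INTER_CUBIC))
for c in ('top','scene'):
    d=np.load(f'pics/{c}0.npy')
    for q in ('knob','lid','swing','pot','garlic_center','lemon_center','post_axis'):
        try: r=env.silhouettes(c,q)
        except Exception as e: print(c,q,e); continue
        for k in r[:2]:
            m=k['pixels']&(d>0); v,u=np.nonzero(m)
            if len(u)==0: continue
            P=px2w(c,u,v,d[m])
            print(c,q,round(k['conf'],2),np.round(k['uv'],1),m.sum(),'med',np.median(P,0).round(0),'min',np.percentile(P,3,axis=0).round(0),'max',np.percentile(P,97,axis=0).round(0))
            np.save(f'pics/m_{c}_{q}_{r.index(k) if False else 0}.npy',k['pixels']) if k is r[0] else None
print(env.state()['time_s'])
E
```

```text
top knob 0.77 [241.4 197.7] 2231 med [487. -63.  99.] min [ 436. -117.   95.] max [549.  -7. 160.]
top lid 0.81 [242.7 196.4] 2298 med [487. -63.  99.] min [ 436. -117.   95.] max [550.  -5. 160.]
top lid 0.29 [240.2 195.9] 2645 med [489. -56.  99.] min [ 434. -115.   13.] max [548.  30. 160.]
top swing 0.63 [242.2 196.1] 2526 med [490. -58.  99.] min [ 436. -117.   95.] max [550.  21. 160.]
top pot 0.7 [242.8 196.3] 2710 med [489. -56.  99.] min [ 434. -115.    6.] max [549.  32. 160.]
top garlic_center 0.69 [325.8 177.6] 357 med [ 543. -269.   60.] min [ 522. -293.   45.] max [ 568. -247.   74.]
top post_axis 0.83 [238.5 196.9] 2656 med [489. -56.  99.] min [ 434. -115.    8.] max [549.  30. 160.]
scene knob 0.94 [255.7 194. ] 1151 med [485. -77.  97.] min [ 432. -125.   86.] max [550.  -9. 158.]
scene lid 0.9 [256.2 192.7] 1137 med [486. -77.  97.] min [ 433. -125.   90.] max [550. -12. 158.]
scene swing 0.98 [254.9 192.6] 1327 med [487. -71.  98.] min [ 433. -124.   88.] max [552.  23. 158.]
scene swing 0.18 [318.6 280. ] 544 med [ 408. -389.   64.] min [ 393. -413.   44.] max [ 432. -358.   75.]
scene pot 0.91 [255.5 202.4] 2312 med [479. -88.  95.] min [ 431. -127.   10.] max [540.  17. 155.]
scene garlic_center 0.91 [323.2 235.6] 351 med [ 537. -282.   53.] min [ 522. -299.   24.] max [ 567. -248.   70.]
scene lemon_center 0.97 [317.5 279.5] 583 med [ 409. -388.   64.] min [ 393. -413.   20.] max [ 461. -345.   75.]
scene lemon_center 0.69 [323.3 233.9] 332 med [ 537. -283.   54.] min [ 522. -299.   34.] max [ 565. -257.   69.]
scene post_axis 0.78 [256.9 199.4] 2389 med [481. -87.  95.] min [ 431. -127.    6.] max [548.  22. 156.]
0.8
```

View pics/top0z.png

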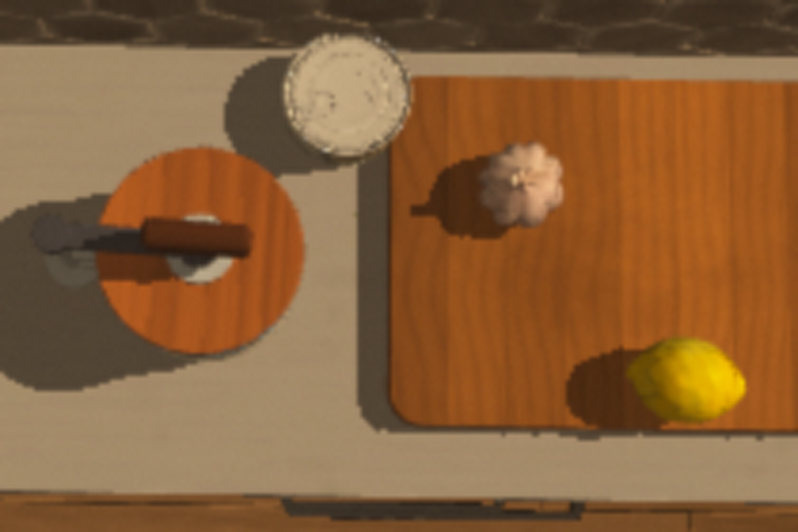

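View pics/scene0z.png

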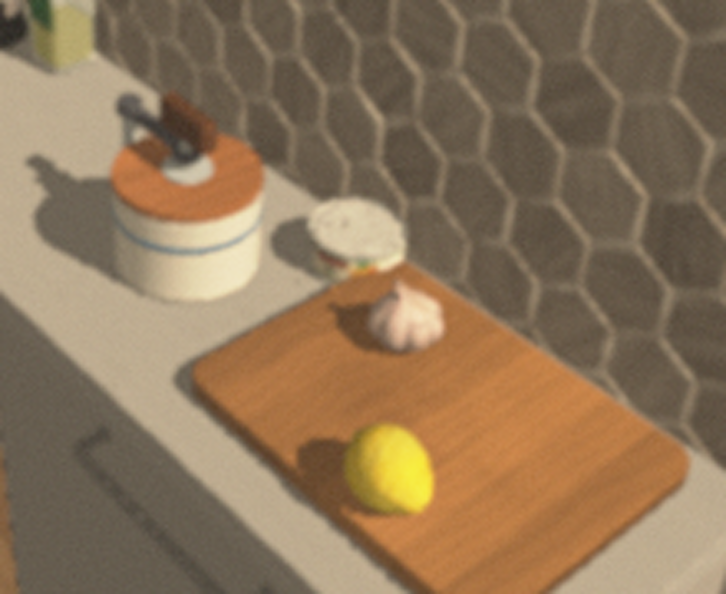

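The zoomed views show the knob bar at top pixel about (242,192) lying along the arm, the post head at about (206,191), and the garlic at about (327,179) with clear space around it. Next I fit the positions.

```bash
python3 - <<'E'
from h import *
for c in ('top','scene'):
    d=np.load(f'pics/{c}0.npy'); v,u=np.nonzero(d>0)
    P=px2w(c,u,v,d[d>0])
    pot=(np.abs(P[:,0]-490)<75)&(P[:,1]>-150)&(P[:,1]<90)
    def show(n,m):
        Q=P[m]; print(c,n,len(Q),'mean',Q.mean(0).round(1),'min',Q.min(0).round(1),'max',Q.max(0).round(1)); return Q
    k=show('knobtop',pot&(P[:,2]>150))
    if len(k)>5:
        r=cv2.minAreaRect(k[:,:2].astype(np.float32)); print('rect',r)
    l=show('lidtop',pot&(P[:,2]>90)&(P[:,2]<106)&(np.hypot(P[:,0]-492,P[:,1]+61)<72))
    if len(l)>20:
        print('circ',cv2.minEnclosingCircle(l[:,:2].astype(np.float32)), 'rect',cv2.minAreaRect(l[:,:2].astype(np.float32)))
    h=show('posthead',pot&(P[:,2]>112)&(P[:,2]<132)&(P[:,1]>10))
    h=show('arm',pot&(P[:,2]>110)&(P[:,2]<132))
    if len(h)>5: print(cv2.minAreaRect(h[:,:2].astype(np.float32)))
    g=(np.hypot(P[:,0]-545,P[:,1]+270)<45)&(P[:,2]>26)&(P[:,2]<110)
    g=show('garlic',g)
    print(cv2.minAreaRect(g[:,:2].astype(np.float32)),cv2.minEnclosingCircle(g[:,:2].astype(np.float32)))
    le=show('lemon',(np.hypot(P[:,0]-425,P[:,1]+385)<60)&(P[:,2]>26)&(P[:,2]<110))
    print(cv2.minAreaRect(le[:,:2].astype(np.float32)))
    j=show('jar',(np.hypot(P[:,0]-600,P[:,1]+160)<60)&(P[:,2]>26)&(P[:,2]<150))
    b=show('board',(P[:,0]>400)&(P[:,0]<600)&(P[:,1]<-200)&(P[:,1]>-460)&(P[:,2]>15)&(P[:,2]<26))
    b=show('table',(P[:,0]>400)&(P[:,0]<600)&(P[:,1]<200)&(P[:,1]>100)&(P[:,2]>-15)&(P[:,2]<16))
E
```

```text
top knobtop 233 mean [492.3 -60.  159.3] min [483.2 -91.5 150.9] max [503.4 -28.4 163.6]
rect ((492.9513244628906, -60.081356048583984), (63.65016555786133, 17.968114852905273), 86.707763671875)
top lidtop 1990 mean [491.2 -62.8  98.5] min [ 427.1 -124.3   91.6] max [557.5   4.7 105.6]
circ ((493.2220764160156, -60.21074676513672), 66.21137237548828) rect ((492.39923095703125, -59.636390686035156), (130.43374633789062, 128.90130615234375), 0.7822037935256958)
top posthead 106 mean [497.   25.7 123. ] min [486.5  11.3 113.5] max [507.8  39.8 128.9]
top arm 243 mean [494.8   1.1 121.5] min [479.6 -70.1 112.1] max [507.8  39.8 128.9]
((493.6787109375, -15.288238525390625), (110.88597106933594, 21.29560661315918), 85.54277801513672)
top garlic 380 mean [ 544.5 -268.9   58.5] min [ 510.3 -301.9   26.2] max [ 582.9 -240.4   81.9]
((547.8665161132812, -275.57550048828125), (65.03876495361328, 62.762393951416016), 74.80408477783203) ((544.3958740234375, -274.5697326660156), 39.35313415527344)
top lemon 515 mean [ 417.8 -372.3   67. ] min [ 391.  -428.1   26.5] max [ 468.2 -338.3   80.6]
((42
[... 1169 characters left out ...]
7] min [ 520.  -302.1   27.6] max [ 573.8 -246.4   78.3]
((544.4295043945312, -278.0897521972656), (47.64658737182617, 57.40410614013672), 39.98014450073242) ((547.2459106445312, -274.7445983886719), 29.460960388183594)
scene lemon 583 mean [ 409.7 -387.9   61.7] min [ 391.7 -416.8   28.6] max [ 442.4 -341.9   77.4]
((416.0196838378906, -381.8828430175781), (52.02116012573242, 65.01302337646484), 26.942657470703125)
scene jar 990 mean [ 629.9 -160.7   63.6] min [ 566.9 -201.1   26. ] max [ 658.9 -114.4  149.9]
scene board 5124 mean [ 496.1 -343.6   19.1] min [ 400.  -460.    15.1] max [ 600. -200.   24.]
scene table 889 mean [484.8 151.9  -1.4] min [400.3 100.1  -5.7] max [597.5 199.8   2.9]
```

```bash
cat > plan.py <<'E'
import numpy as np, json, os
from scipy.spatial.transform import Rotation as Ro
F='cmd.json'
def load():
    if os.path.exists(F):
        j=json.load(open(F)); return np.array(j['p']),Ro.from_matrix(j['R'])
    return np.array([177.485,546.92,404.776]),Ro.from_euler('xyz',[180,0,162.021],degrees=True)
def store(p,R): json.dump({'p':list(p),'R':R.as_matrix().tolist()},open(F,'w'))
def step(p,R,row):
    p=p+R.apply(np.array(row[3:6])*10); R=R*Ro.from_rotvec(np.radians(row[:3])); return p,R
def run(rows,p=None,R=None):
    if p is None: p,R=load()
    for r in rows: p,R=step(p,R,r)
    return p,R
def yaw(R): return R.as_euler('xyz',degrees=True)
def rows(p,R,path,op):
    """path: list of (pos, yaw) targets one per row; returns rounded rows, tracked"""
    out=[]
    for (P,y) in path:
        Rt=Ro.from_euler('xyz',[180,0,y],degrees=True)
        s=R.inv().apply(np.array(P)-p)/10; w=np.degrees((R.inv()*Rt).as_rotvec())
        r=[0,0,round(w[2],1)]+[round(x,2) for x in s]+[op]
        p,R=step(p,R,r); out.append([float(x) for x in r])
    return out,p,R
E
python3 - <<'E'
from h import *
d=np.load('pics/top0.npy'); v,u=np.nonzero(d>0); P=px2w('top',u,v,d[d>0])
w=(P[:,2]>120)&(P[:,2]<200)&(P[:,1]<-100)&(P[:,1]>-350)&(P[:,0]>560)
print('wall x',np.percentile(P[w,0],[1,10,50]))
jm=(np.hypot(P[:,0]-590,P[:,1]+160)<70)&(P[:,2]>25)&(P[:,2]<95)&(P[:,0]<640)
Q=P[jm];print('jar',Q.min(0),Q.max(0),np.median(Q,0))
b=(P[:,2]>60)&(P[:,1]>100)&(P[:,0]<640)&(P[:,0]>300)&(P[:,1]<520)
Q=P[b]
for y0 in range(100,520,40):
    s=Q[(Q[:,1]>=y0)&(Q[:,1]<y0+40)]
    if len(s): print(y0,len(s),s.min(0).round(),s.max(0).round())
e=(np.abs(P[:,2])<10)&(np.abs(P[:,1]-150)<30)
print('edge x',P[e,0].min(),P[e,0].max())
b=(np.abs(P[:,2]-21)<4)&(P[:,1]<-150)
print('board',np.percentile(P[b],[1,99],axis=0))
E
```

```text
wall x [650.04628083 650.751912   651.70685407]
jar [ 537.50477534 -222.54590708   25.03719894] [ 639.80135295 -113.29945581   44.3903022 ] [ 605.45246249 -154.71972606   37.3697227 ]
260 1055 [579. 279.  60.] [639. 300. 272.]
300 600 [578. 300.  64.] [640. 339. 272.]
340 248 [520. 340.  61.] [600. 380. 194.]
380 1352 [529. 380.  60.] [622. 420. 210.]
420 620 [529. 420.  62.] [621. 460. 211.]
460 83 [545. 460.  85.] [603. 500. 182.]
500 58 [488. 500.  60.] [551. 520.  95.]
edge x 37.651054817568614 655.6151728865462
board [[ 389.95841636 -493.46830617   17.2777356 ]
 [ 651.88630306 -187.2353182    24.71767916]]
```

```bash
python3 - <<'E'
from plan import *
p,R=load()
A=p.copy(); B=np.array([480,-35,395.]); y0=162.021; y1=87
n=11
path=[(A+(B-A)*k/n, y0+(y1-y0)*k/n) for k in range(1,11)]
print([np.round(x,0) for x,_ in path][-1])
o,p2,R2=rows(p,R,path,1.0)
print(o); print(p2,yaw(R2), np.linalg.norm((B-A)/n))
E
```

```text
[452.  18. 396.]
[[0.0, 0.0, 6.8, -4.25, -4.18, 0.09, 1.0], [0.0, 0.0, 6.8, -4.71, -3.65, 0.09, 1.0], [0.0, 0.0, 6.9, -5.12, -3.07, 0.09, 1.0], [0.0, 0.0, 6.8, -5.44, -2.43, 0.09, 1.0], [0.0, 0.0, 6.8, -5.7, -1.77, 0.08, 1.0], [0.0, 0.0, 6.8, -5.86, -1.08, 0.09, 1.0], [0.0, 0.0, 6.8, -5.95, -0.38, 0.09, 1.0], [0.0, 0.0, 6.9, -5.95, 0.33, 0.09, 1.0], [0.0, 0.0, 6.8, -5.87, 1.04, 0.09, 1.0], [0.0, 0.0, 6.8, -5.71, 1.73, 0.09, 1.0]]
[452.54325085  17.91644052 395.876     ] [180.      0.     93.821] 59.62983485610992
```

servo_tool([
  [0,0,6.8,-4.2,-4.2,0.1,1],
  [0,0,6.8,-4.7,-3.6,0.1,1],
  [0,0,6.8,-5.1,-3.1,0.1,1],
  [0,0,6.8,-5.4,-2.4,0.1,1],
  [0,0,6.8,-5.7,-1.8,0.1,1],
  [0,0,6.8,-5.9,-1.1,0.1,1],
  [0,0,6.8,-6.0,-0.4,0.1,1],
  [0,0,6.8,-6.0,0.3,0.1,1],
  [0,0,6.8,-5.9,1.0,0.1,1],
  [0,0,6.8,-5.7,1.7,0.1,1],
], newtons=20)

```text
time_s: 2.05
ee_pos: [452.4, 15.1, 395.1]
ee_rot: [179.9, -0.0, 93.8]
force: [1.6, 1.0, -0.2]
gripper_width: 91.5
```

```bash
python3 - <<'E'
from plan import *
done=[[0, 0, 6.8, -4.2, -4.2, 0.1, 1], [0, 0, 6.8, -4.7, -3.6, 0.1, 1], [0, 0, 6.8, -5.1, -3.1, 0.1, 1], [0, 0, 6.8, -5.4, -2.4, 0.1, 1], [0, 0, 6.8, -5.7, -1.8, 0.1, 1], [0, 0, 6.8, -5.9, -1.1, 0.1, 1], [0, 0, 6.8, -6.0, -0.4, 0.1, 1], [0, 0, 6.8, -6.0, 0.3, 0.1, 1], [0, 0, 6.8, -5.9, 1.0, 0.1, 1], [0, 0, 6.8, -5.7, 1.7, 0.1, 1]]
p,R=run(done); print(p,yaw(R))
store(p,R)
from workcell import env
s=env.state(); print(s['ee_pos'],s['ee_rot'],s['qpos'])
# next: to knob hover
B=np.array([493,-62,350.]); 
A=p.copy(); y0=yaw(R)[2]; y1=87
path=[(A+(B-A)*k/3, y0+(y1-y0)*k/3) for k in range(1,4)]
print(rows(p,R,path,1.0))
E
```

```text
[451.79418925  17.01677025 394.776     ] [180.      0.     94.021]
[452.35780036  15.06152875 395.06066099] [ 1.79927770e+02 -1.81901184e-02  9.37749796e+01] [ 4.43892178e-01  7.63942813e+00  1.05482153e+02  2.43219131e-02
  6.68073692e+01 -3.34064064e+00]
([[0.0, 0.0, 2.3, -2.72, 1.19, 1.49, 1.0], [0.0, 0.0, 2.4, -2.68, 1.29, 1.5, 1.0], [0.0, 0.0, 2.3, -2.62, 1.4, 1.49, 1.0]], array([492.95980575, -62.0463796 , 349.976     ]), Rotation.from_matrix(array([[ 5.19699359e-02,  9.98648650e-01,  3.78009760e-17],
                            [ 9.98648650e-01, -5.19699359e-02,  1.16484694e-16],
                            [ 1.18291797e-16,  3.16961915e-17, -1.00000000e+00]])))
```

servo_tool([
  [0,0,2.3,-2.7,1.2,1.5,1],
  [0,0,2.3,-2.7,1.3,1.5,1],
  [0,0,2.4,-2.6,1.4,1.5,0.5],
  [0,0,0,0,0,1.4,0.5],
  [0,0,0,0,0,1.3,0.5],
  [0,0,0,0,0,0,0.5],
  [0,0,0,0,0,0,0.5],
  [0,0,0,0,0,0,0.5],
  [0,0,0,0,0,0,0.5],
  [0,0,0,0,0,0,0.5],
])

```text
time_s: 3.3
ee_pos: [493.2, -61.7, 323.0]
ee_rot: [180.0, -0.0, 87.0]
force: [-0.3, -0.9, -0.8]
gripper_width: 45.8
```

```bash
python3 - <<'E'
from plan import *
from h import *
done=[[0, 0, 2.3, -2.7, 1.2, 1.5, 1], [0, 0, 2.3, -2.7, 1.3, 1.5, 1], [0, 0, 2.4, -2.6, 1.4, 1.5, 0.5], [0, 0, 0, 0, 0, 1.4, 0.5], [0, 0, 0, 0, 0, 1.3, 0.5]]
p,R=run(done); print(p,yaw(R)); store(p,R)
s=env.state(); print(s['ee_pos'],s['ee_rot'],s['force'],s['gripper_width'])
save('scene','scene1'); save('top','top1')
im=cv2.imread('pics/scene1.png'); 
cv2.imwrite('pics/scene1z.png',cv2.resize(im[60:260,150:400],None,fx=3,fy=3,interpolation=cv2.INTER_CUBIC))
E
```

```text
[493.19951075 -61.8128453  322.776     ] [180.      0.     87.021]
[493.19796102 -61.73810753 322.96789271] [ 1.79970396e+02 -3.83175813e-03  8.70277367e+01] [-0.27168121 -0.90504893 -0.76626884] 45.83811915239355
```

View pics/scene1z.png

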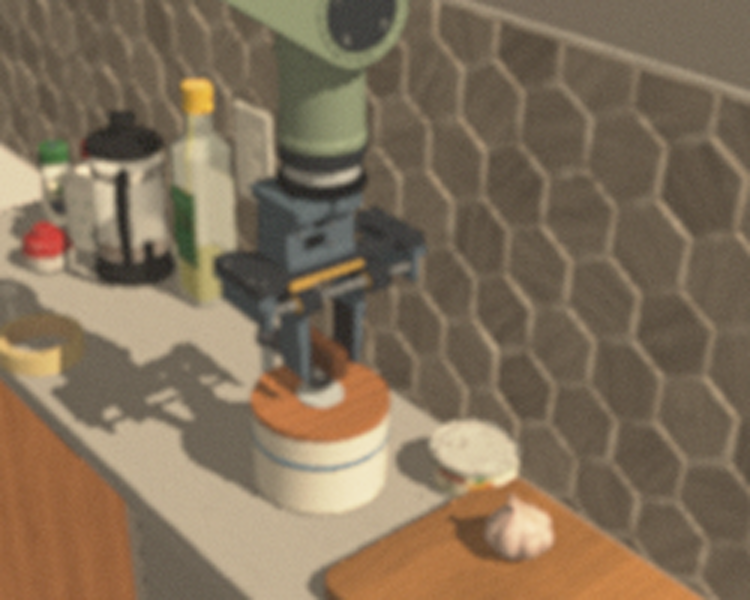

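The scene view shows the fingers on either side of the knob bar (zoom about (320,360)). The long axis of the gripper body lies along the jaw direction. I close the gripper now.

servo_tool([
  [0,0,0,0,0,0,0],
  [0,0,0,0,0,0,0],
  [0,0,0,0,0,0,0],
  [0,0,0,0,0,0,0],
  [0,0,0,0,0,0,0],
  [0,0,0,0,0,0,0],
  [0,0,0,0,0,0,0],
  [0,0,0,0,0,0,0],
  [0,0,0,0,0,0,0],
  [0,0,0,0,0,0,0],
], newtons=20)

```text
time_s: 4.65
ee_pos: [493.2, -61.8, 322.8]
ee_rot: [180.0, -0.0, 87.0]
force: [0.6, -0.1, 0.5]
gripper_width: 18.1
```

```bash
python3 - <<'E'
from h import *
s=env.state(); print(s['time_s'],s['ee_pos'],s['ee_rot'],s['force'],s['torque'],s['gripper_width'])
E
```

```text
4.65 [493.21476296 -61.81619117 322.76596931] [ 1.79989797e+02 -3.47699209e-03  8.70214062e+01] [ 0.56106907 -0.09994705  0.53730029] [-0.12846327  0.00917229  0.00728269] 18.051590310863638
```

servo_tool([
  [0,0,-8,0,0,-0.12,0],
  [0,0,-8,0,0,-0.12,0],
  [0,0,-8,0,0,-0.12,0],
  [0,0,-8,0,0,-0.12,0],
  [0,0,-8,0,0,-0.12,0],
  [0,0,-8,0,0,-0.12,0],
  [0,0,-8,0,0,-0.12,0],
  [0,0,-8,0,0,-0.12,0],
  [0,0,-8,0,0,-0.12,0],
  [0,0,-8,0,0,-0.12,0],
])

```text
time_s: 5.9
ee_pos: [493.6, -61.4, 334.8]
ee_rot: [179.9, 0.1, 167.2]
force: [2.8, 1.7, -2.3]
gripper_width: 18.1
```

```bash
python3 - <<'E'
from plan import *
from h import *
p,R=run([[0, 0, -8, 0, 0, -0.12, 0]]*10); print(p,yaw(R)); store(p,R)
s=env.state(); print(s['time_s'],s['ee_pos'],s['ee_rot'],s['force'],s['torque'],s['gripper_width'])
E
```

```text
[493.19951075 -61.8128453  334.776     ] [180.      0.    167.021]
5.9 [493.58055559 -61.38045    334.81858306] [1.79885238e+02 6.73793502e-02 1.67227577e+02] [ 2.8206197   1.65948575 -2.28668385] [ 0.38271379 -0.66497817 -0.46958007] 18.08108190542205
```

servo_tool([
  [0,0,9.8,1.53,-0.14,0,0],
  [0,0,9.8,1.53,-0.14,0,0],
  [0,0,9.8,1.53,-0.14,0,0],
  [0,0,9.8,1.53,-0.14,0,0],
  [0,0,9.8,1.53,-0.14,0,0],
  [0,0,9.8,1.53,-0.14,0,0],
  [0,0,9.8,1.53,-0.14,0,0],
  [0,0,9.8,1.53,-0.14,0,0],
  [0,0,9.8,1.53,-0.14,0,0],
  [0,0,9.8,1.53,-0.14,0,0],
])

```text
time_s: 7.15
ee_pos: [409.4, 45.3, 334.7]
ee_rot: [179.9, 0.0, 68.7]
force: [2.6, -0.7, -1.5]
gripper_width: 18.0
```

```bash
python3 - <<'E'
from plan import *
from h import *
p,R=run([[0, 0, 9.8, 1.53, -0.14, 0, 0]]*10); print(p,yaw(R)); store(p,R)
s=env.state(); print(s['time_s'],s['ee_pos'],s['ee_rot'],s['force'],s['torque'],s['gripper_width'],s['qpos'])
save('top','top2'); save('scene','scene2')
im=cv2.imread('pics/top2.png'); 
cv2.imwrite('pics/top2z.png',cv2.resize(im[130:330,130:400],None,fx=2.9,fy=2.9,interpolation=cv2.INTER_CUBIC))
im=cv2.imread('pics/scene2.png'); 
cv2.imwrite('pics/scene2z.png',cv2.resize(im[60:260,150:400],None,fx=3,fy=3,interpolation=cv2.INTER_CUBIC))
E
```

```text
[409.34557078  44.94116317 334.776     ] [180.      0.     69.021]
7.15 [409.3542725   45.33300039 334.72993405] [1.79940011e+02 1.61541688e-02 6.87369792e+01] [ 2.60059167 -0.70351632 -1.52157262] [-0.49759263 -0.34268143  0.06953018] 17.96497536537292 [ 4.73366181e+00  7.29879357e+00  1.15609841e+02 -4.86404994e-02
  5.70445362e+01  2.60231173e+01]
```

View pics/top2z.png

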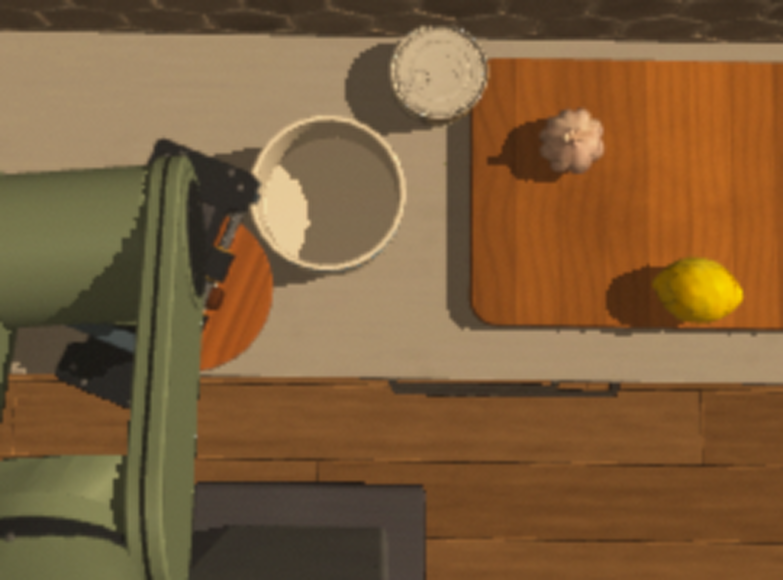

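View pics/scene2z.png

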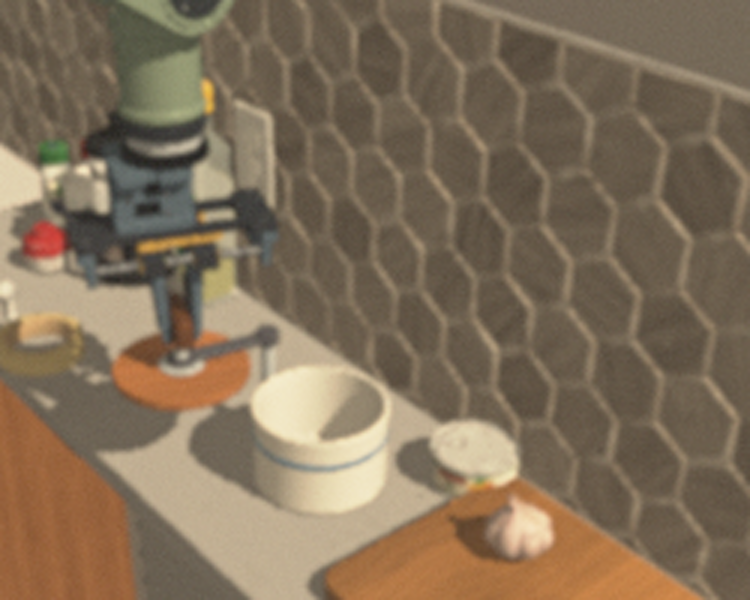

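The lid is swung aside and the pot stands open: the mouth centre is at top zoom about (328,193), with the garlic and lemon untouched. I now refine the garlic position and the pot centre.

```bash
python3 - <<'E'
from h import *
from scipy.optimize import least_squares
for c in ('top','scene'):
    d=np.load(f'pics/{c}0.npy'); m=np.load(f'pics/m_{c}_garlic_center_0.npy')
    m=cv2.erode(m.astype(np.uint8),np.ones((3,3)))>0
    m&=d>0; v,u=np.nonzero(m); P=px2w(c,u,v,d[m]); P=P[(P[:,2]>30)&(P[:,2]<85)]
    f=lambda q:(np.sqrt(((P[:,0]-q[0])/29.3)**2+((P[:,1]-q[1])/29.3)**2+((P[:,2]-50)/29)**2)-1)*29
    r=least_squares(f,[545,-273],loss='soft_l1',f_scale=3); print(c,'garlic',r.x,np.abs(r.fun).mean(),len(P),P[:,2].max())
    d=np.load(f'pics/{c}2.npy'); v,u=np.nonzero(d>0); P=px2w(c,u,v,d[d>0])
    k=(np.abs(P[:,2]-86)<6)&(np.hypot(P[:,0]-493,P[:,1]+62)<75); Q=P[k]
    g=lambda q:np.hypot(Q[:,0]-q[0],Q[:,1]-q[1])-63
    r=least_squares(g,[493,-62],loss='soft_l1',f_scale=2); print(c,'pot rim',len(Q),r.x,np.abs(r.fun).mean(),Q.min(0),Q.max(0))
E
```

```text
top garlic [ 557.86765682 -272.54490035] 6.028079841601351 276 81.91796173684826
top pot rim 285 [492.83987884 -60.22683067] 1.1867181639909232 [ 429.96557122 -124.36279683   80.02735651] [557.40201954   3.16739317  91.9874184 ]
scene garlic [ 554.58659927 -268.16775166] 4.628961547010259 266 71.70040943808704
scene pot rim 275 [493.5238469  -63.69163104] 1.4869661654683601 [ 427.97664836 -129.37456766   80.06523374] [558.88924457   2.6978937   89.68863866]
```

```bash
python3 - <<'E'
from h import *
from scipy.optimize import least_squares
th,ph=np.meshgrid(np.linspace(0,2*np.pi,60),np.linspace(0,np.pi,30))
S=np.stack([np.cos(th)*np.sin(ph),np.sin(th)*np.sin(ph),np.cos(ph)],-1).reshape(-1,3)
for c in ('top','scene'):
    f,cx,cy,R,t=cam(c); print(c,'cam at',(-R.T@t).round())
    m=np.load(f'pics/m_{c}_garlic_center_0.npy'); v,u=np.nonzero(m)
    bb=np.array([u.min(),u.max(),v.min(),v.max()]); print('bbox',bb,'cent',u.mean(),v.mean(),m.sum())
    im=cv2.imread(f'pics/{c}0.png'); print(im[int(v.mean()),int(u.mean())])
    for zc,rz in ((50,29),(45,24),(42,20)):
        def res(q):
            X=S*[29.3,29.3,rz]+[q[0],q[1],zc]; a,b=w2px(c,X)
            hull=cv2.convexHull(np.stack([a,b],-1).astype(np.float32)); M=cv2.moments(hull)
            return [M['m10']/M['m00']-u.mean(),M['m01']/M['m00']-v.mean()]
        r=least_squares(res,[545,-273],diff_step=1e-3); 
        X=S*[29.3,29.3,rz]+[r.x[0],r.x[1],zc]; a,b=w2px(c,X)
        print(zc,r.x.round(1),np.abs(r.fun).max().round(2),'bbox',[a.min().round(1),a.max().round(1),b.min().round(1),b.max().round(1)])
    s=im[v.min()-12:v.max()+12,u.min()-12:u.max()+12].copy()
    mm=m[v.min()-12:v.max()+12,u.min()-12:u.max()+12].astype(np.uint8)
    s=cv2.resize(s,None,fx=7,fy=7,interpolation=cv2.INTER_CUBIC); mm=cv2.resize(mm,None,fx=7,fy=7,interpolation=cv2.INTER_NEAREST)
    cs,_=cv2.findContours(mm,cv2.RETR_EXTERNAL,cv2.CHAIN_APPROX_NONE); cv2.drawContours(s,cs,-1,(0,255,0),1)
    cv2.imwrite(f'pics/g_{c}.png',s)
a=cv2.imread('pics/g_top.png');b=cv2.imread('pics/g_scene.png');h=max(a.shape[0],b.shape[0])
pad=lambda x:cv2.copyMakeBorder(x,0,h-x.shape[0],0,0,cv2.BORDER_CONSTANT)
cv2.imwrite('pics/g_both.png',np.hstack([pad(a),pad(b)]))
E
```

```text
top cam at [ 350. -106. 1114.]
bbox [317 337 168 189] cent 327.15555555555557 178.6638888888889 360
[ 63  90 126]
50 [ 545.4 -270.6] 0.0 bbox [np.float64(315.4), np.float64(338.9), np.float64(167.0), np.float64(190.3)]
45 [ 546.4 -271.4] 0.0 bbox [np.float64(315.5), np.float64(338.8), np.float64(167.1), np.float64(190.2)]
42 [ 547.  -271.8] 0.0 bbox [np.float64(315.6), np.float64(338.8), np.float64(167.2), np.float64(190.1)]
scene cam at [ -75. -779.  717.]
bbox [311 334 226 246] cent 322.4216524216524 236.75213675213675 351
[176 212 239]
50 [ 541.1 -278.1] 0.0 bbox [np.float64(311.0), np.float64(333.9), np.float64(225.4), np.float64(248.1)]
45 [ 545.9 -274.2] 0.0 bbox [np.float64(311.1), np.float64(333.8), np.float64(226.6), np.float64(246.9)]
42 [ 548.8 -271.9] 0.0 bbox [np.float64(311.1), np.float64(333.7), np.float64(227.4), np.float64(246.1)]
```

View pics/g_both.png

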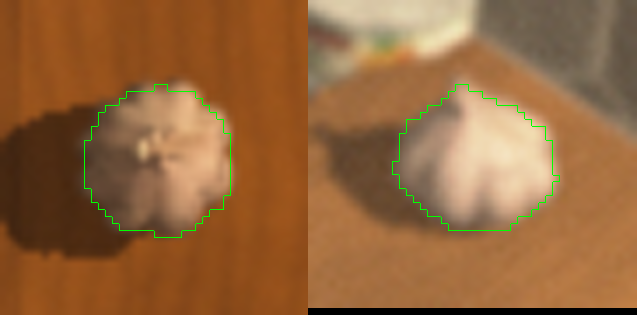

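Both views agree on the garlic at about (547,-272). I plan the release, the lift and the move over the garlic.

```bash
python3 - <<'E'
from plan import *
p,R=load()
o1,p,R=rows(p,R,[(p+[0,0,32],yaw(R)[2]),(p+[0,0,64],yaw(R)[2])],0.5)
print(o1)
A=p.copy(); y0=yaw(R)[2]; B=np.array([547,-272,300.]); y1=150
path=[(A+(B-A)*k/8, y0+(y1-y0)*k/8) for k in range(1,9)]
o,p2,R2=rows(p,R,path,1.0)
for r in o: print(r)
print(p2,yaw(R2))
E
```

```text
[[0.0, 0.0, -0.0, 0.0, -0.0, -3.2, 0.5], [0.0, 0.0, -0.0, 0.0, -0.0, -3.2, 0.5]]
[0.0, 0.0, -10.1, -3.08, 3.03, 1.23, 1.0]
[0.0, 0.0, -10.1, -3.57, 2.43, 1.24, 1.0]
[0.0, 0.0, -10.2, -3.94, 1.78, 1.23, 1.0]
[0.0, 0.0, -10.1, -4.19, 1.05, 1.24, 1.0]
[0.0, 0.0, -10.1, -4.3, 0.3, 1.23, 1.0]
[0.0, 0.0, -10.1, -4.3, -0.47, 1.24, 1.0]
[0.0, 0.0, -10.2, -4.15, -1.21, 1.23, 1.0]
[0.0, 0.0, -10.1, -3.86, -1.92, 1.24, 1.0]
[ 546.96532114 -271.9901338   299.976     ] [180.      0.    150.021]
```

servo_tool([
  [0,0,0,0,0,0,0.5],
  [0,0,0,0,0,0,0.5],
  [0,0,0,0,0,0,0.5],
  [0,0,0,0,0,-3.2,0.5],
  [0,0,0,0,0,-3.2,0.5],
  [0,0,-10.1,-3.1,3.0,1.2,1],
  [0,0,-10.1,-3.6,2.4,1.2,1],
  [0,0,-10.1,-3.9,1.8,1.2,1],
  [0,0,-10.1,-4.2,1.1,1.2,1],
  [0,0,-10.1,-4.3,0.3,1.2,1],
])

```text
time_s: 8.5
ee_pos: [495.6, -154.8, 338.3]
ee_rot: [180.0, -0.0, 119.9]
force: [-0.3, 0.4, 1.0]
gripper_width: 90.5
```

```bash
python3 - <<'E'
from plan import *
from h import *
done=[[0, 0, 0, 0, 0, -3.2, 0.5], [0, 0, 0, 0, 0, -3.2, 0.5], [0, 0, -10.1, -3.1, 3.0, 1.2, 1], [0, 0, -10.1, -3.6, 2.4, 1.2, 1], [0, 0, -10.1, -3.9, 1.8, 1.2, 1], [0, 0, -10.1, -4.2, 1.1, 1.2, 1], [0, 0, -10.1, -4.3, 0.3, 1.2, 1]]
p,R=run(done); print(p,yaw(R)); store(p,R)
s=env.state(); print(s['time_s'],s['ee_pos'],s['ee_rot'],s['force'],s['gripper_width'])
A=p.copy(); y0=yaw(R)[2]; B=np.array([547,-272,300.]); y1=150
path=[(A+(B-A)*k/3, y0+(y1-y0)*k/3) for k in range(1,4)]
o,p2,R2=rows(p,R,path,1.0)
for r in o: print(r)
save('top','top3'); im=cv2.imread('pics/top3.png')
cv2.imwrite('pics/top3z.png',cv2.resize(im[130:330,130:400],None,fx=2.9,fy=2.9,interpolation=cv2.INTER_CUBIC))
E
```

```text
[ 495.28482799 -153.08809438  338.776     ] [ 1.80000000e+02 -1.27222187e-14  1.19521000e+02]
8.5 [ 495.58045704 -154.75642401  338.3261242 ] [ 1.79985556e+02 -8.99350077e-03  1.19851261e+02] [-0.3003894   0.38369599  0.98184122] 90.54420222332472
[0.0, 0.0, -10.2, -4.3, -0.45, 1.29, 1.0]
[0.0, 0.0, -10.1, -4.15, -1.21, 1.3, 1.0]
[0.0, 0.0, -10.2, -3.87, -1.92, 1.29, 1.0]
```

View pics/top3z.png

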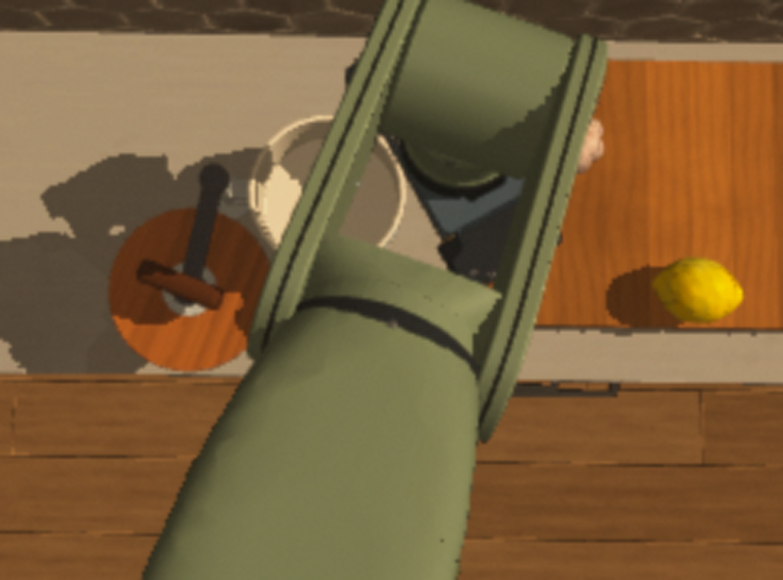

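```bash
python3 - <<'E'
from h import *
d=np.load('pics/top3.npy'); v,u=np.nonzero(d>0); P=px2w('top',u,v,d[d>0])
k=(P[:,2]>180)&(P[:,0]<645)&(P[:,0]>300)&(P[:,1]<0)&(P[:,1]>-330); Q=P[k]
for z0 in range(180,700,40):
    s=Q[(Q[:,2]>=z0)&(Q[:,2]<z0+40)]
    if len(s): print(z0,len(s),'x max',np.percentile(s[:,0],99).round(),'y',np.percentile(s[:,1],[1,99]).round())
E
```

```text
220 134 x max 515.0 y [-160. -105.]
260 388 x max 555.0 y [-226.  -82.]
300 445 x max 487.0 y [-194. -118.]
340 121 x max 485.0 y [-176. -119.]
380 98 x max 479.0 y [-170. -123.]
420 72 x max 470.0 y [-181. -127.]
460 435 x max 542.0 y [-203.  -89.]
500 3553 x max 539.0 y [-212.  -91.]
540 1502 x max 495.0 y [-198.  -52.]
580 3984 x max 420.0 y [-171.  -55.]
620 4225 x max 357.0 y [-140.  -39.]
660 299 x max 308.0 y [-84. -38.]
```

servo_tool([
  [0,0,-10.2,-4.3,-0.4,1.3,1],
  [0,0,-10.1,-4.2,-1.2,1.3,1],
  [0,0,-10.2,-3.9,-1.9,1.3,1],
  [0,0,0,0,0,0,1],
  [0,0,0,0,0,2.0,1],
  [0,0,0,0,0,2.0,1],
  [0,0,0,0,0,2.0,1],
  [0,0,0,0,0,2.0,1],
  [0,0,0,0,0,0,1],
  [0,0,0,0,0,0,1],
])

```text
time_s: 9.8
ee_pos: [548.3, -271.8, 220.7]
ee_rot: [180.0, 0.1, 150.0]
force: [-0.2, -0.1, 1.2]
gripper_width: 91.5
```

```bash
python3 - <<'E'
from plan import *
from h import *
done=[[0, 0, -10.2, -4.3, -0.4, 1.3, 1], [0, 0, -10.1, -4.2, -1.2, 1.3, 1], [0, 0, -10.2, -3.9, -1.9, 1.3, 1],[0,0,0,0,0,8.0,1]]
p,R=run(done); print(p,yaw(R)); store(p,R)
s=env.state(); print(s['time_s'],s['ee_pos'],s['ee_rot'],s['force'],s['gripper_width'])
save('scene','scene4'); im=cv2.imread('pics/scene4.png')
cv2.imwrite('pics/scene4z.png',cv2.resize(im[120:320,200:450],None,fx=3,fy=3,interpolation=cv2.INTER_CUBIC))
E
```

```text
[ 548.14105522 -272.12868821  219.776     ] [180.      0.    150.021]
9.8 [ 548.29246906 -271.82865617  220.71829038] [1.79983796e+02 6.34474887e-02 1.50003123e+02] [-0.22590788 -0.05601678  1.20888933] 91.45817442144406
```

View pics/scene4z.png

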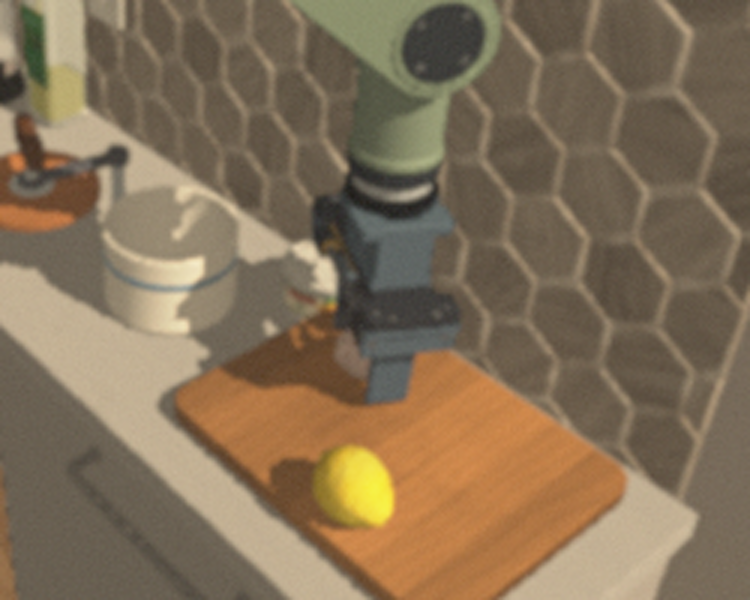

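The garlic sits between the open fingers (zoom about (355,350)), and the lemon is untouched. I close gently.

servo_tool([
  [0,0,0,0,0,0,0.3],
  [0,0,0,0,0,0,0.3],
  [0,0,0,0,0,0,0.3],
  [0,0,0,0,0,0,0.3],
  [0,0,0,0,0,0,0.3],
  [0,0,0,0,0,0,0.3],
  [0,0,0,0,0,0,0.3],
  [0,0,0,0,0,0,0.3],
  [0,0,0,0,0,-0.5,0.3],
  [0,0,0,0,0,-0.5,0.3],
], newtons=10)

```text
time_s: 11.1
ee_pos: [548.2, -272.1, 230.0]
ee_rot: [180.0, -0.0, 150.0]
force: [0.4, 0.1, -0.1]
gripper_width: 54.0
```

```bash
python3 - <<'E'
from plan import *
from h import *
p,R=run([[0,0,0,0,0,-1.0,1]]); print(p,yaw(R)); store(p,R)
s=env.state(); print(s['time_s'],s['ee_pos'],s['ee_rot'],s['force'],s['gripper_width'])
save('scene','scene5'); im=cv2.imread('pics/scene5.png')
cv2.imwrite('pics/scene5z.png',cv2.resize(im[180:280,280:405],None,fx=5,fy=5,interpolation=cv2.INTER_CUBIC))
# plan: lift then to pot
o1,p,R=rows(p,R,[(p+[0,0,35*k],150.0) for k in (1,2,3)],0.3)
print(o1,p)
A=p.copy(); B=np.array([493.2,-62,350.]); y0=yaw(R)[2]; y1=115
path=[(A+(B-A)*k/6, y0+(y1-y0)*k/6) for k in range(1,7)]
o,p2,R2=rows(p,R,path,0.3)
for r in o: print(r)
print(p2,yaw(R2))
E
```

```text
[ 548.14105522 -272.12868821  229.776     ] [180.      0.    150.021]
11.1 [ 548.17800153 -272.09057525  229.95241077] [ 1.79990590e+02 -5.94084935e-03  1.50021168e+02] [ 0.38461699  0.1414038  -0.05107853] 54.02973391494255
[[0.0, 0.0, 0.0, 0.0, 0.0, -3.5, 0.3], [0.0, 0.0, 0.0, 0.0, 0.0, -3.5, 0.3], [0.0, 0.0, 0.0, 0.0, 0.0, -3.5, 0.3]] [ 548.14105522 -272.12868821  334.776     ]
[0.0, 0.0, 5.8, 2.54, 2.58, -0.25, 0.3]
[0.0, 0.0, 5.9, 2.79, 2.3, -0.26, 0.3]
[0.0, 0.0, 5.8, 3.02, 2.01, -0.25, 0.3]
[0.0, 0.0, 5.8, 3.2, 1.69, -0.25, 0.3]
[0.0, 0.0, 5.9, 3.35, 1.36, -0.26, 0.3]
[0.0, 0.0, 5.8, 3.48, 1.01, -0.25, 0.3]
[493.19619285 -61.97221316 349.976     ] [ 1.80000000e+02 -1.27222187e-14  1.15021000e+02]
```

View pics/scene5z.png

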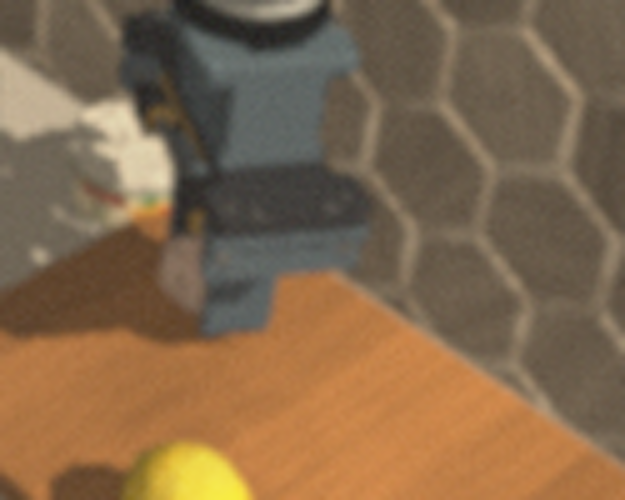

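servo_tool([
  [0,0,0,0,0,-3.5,0.3],
  [0,0,0,0,0,-3.5,0.3],
  [0,0,0,0,0,-3.5,0.3],
  [0,0,5.8,2.5,2.6,-0.2,0.3],
  [0,0,5.9,2.8,2.3,-0.2,0.3],
  [0,0,5.8,3.0,2.0,-0.2,0.3],
  [0,0,5.8,3.2,1.7,-0.2,0.3],
  [0,0,5.9,3.4,1.4,-0.2,0.3],
  [0,0,5.8,3.5,1.0,-0.2,0.3],
  [0,0,0,0,0,0,0.3],
])

```text
time_s: 12.4
ee_pos: [492.8, -59.6, 347.2]
ee_rot: [180.0, -0.0, 115.2]
force: [0.0, 0.4, -0.3]
gripper_width: 54.2
```

```bash
python3 - <<'E'
from plan import *
from h import *
done=[[0, 0, 0, 0, 0, -10.5, 0.3], [0, 0, 5.8, 2.5, 2.6, -0.2, 0.3], [0, 0, 5.9, 2.8, 2.3, -0.2, 0.3], [0, 0, 5.8, 3.0, 2.0, -0.2, 0.3], [0, 0, 5.8, 3.2, 1.7, -0.2, 0.3], [0, 0, 5.9, 3.4, 1.4, -0.2, 0.3], [0, 0, 5.8, 3.5, 1.0, -0.2, 0.3]]
p,R=run(done); print(p,yaw(R)); store(p,R)
s=env.state(); print(s['time_s'],s['ee_pos'],s['ee_rot'],s['force'],s['gripper_width'])
save('scene','scene6'); im=cv2.imread('pics/scene6.png')
cv2.imwrite('pics/scene6z.png',cv2.resize(im[100:260,170:370],None,fx=3.7,fy=3.7,interpolation=cv2.INTER_CUBIC))
print('corr tool', R.inv().apply(np.array([493.2,-62,p[2]])-p)/10)
E
```

```text
[493.55138307 -61.32000738 346.776     ] [ 1.80000000e+02 -1.27222187e-14  1.15021000e+02]
12.4 [492.82552713 -59.64456113 347.17749819] [ 1.79978816e+02 -1.27181404e-02  1.15198454e+02] [ 0.03026267  0.37160809 -0.27833199] 54.21385235835291
corr tool [-4.67559623e-02 -6.06009919e-02 -9.24913555e-18]
```

View pics/scene6z.png

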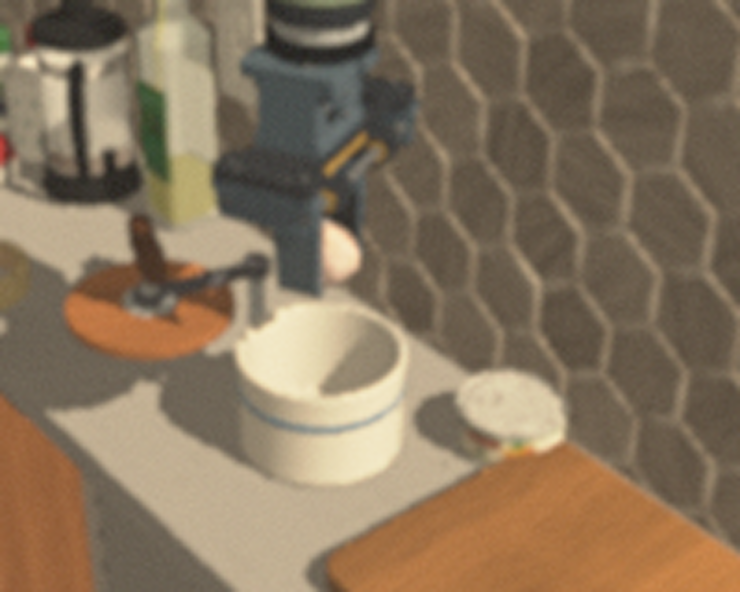

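The garlic is held above the pot mouth (zoom about (340,255), pot mouth (320,350)), and the lid stands aside. I lower it.

servo_tool([
  [0,0,0,0,-0.06,0,0.3],
  [0,0,0,0,0,2.5,0.3],
  [0,0,0,0,0,2.5,0.3],
  [0,0,0,0,0,2.5,0.3],
  [0,0,0,0,0,2.5,0.3],
  [0,0,0,0,0,1.5,0.3],
  [0,0,0,0,0,1.0,0.3],
  [0,0,0,0,0,0.6,0.3],
  [0,0,0,0,0,0.4,0.3],
  [0,0,0,0,0,0,0.3],
])

```text
time_s: 13.7
ee_pos: [493.1, -61.5, 211.9]
ee_rot: [180.0, 0.0, 115.0]
force: [0.0, -0.5, -0.6]
gripper_width: 53.8
```

```bash
python3 - <<'E'
from plan import *
from h import *
p,R=run([[0, 0, 0, 0, -0.06, 13.5, 0.3]]); print(p,yaw(R)); store(p,R)
s=env.state(); print(s['time_s'],s['ee_pos'],s['ee_rot'],s['force'],s['gripper_width'])
save('scene','scene7'); im=cv2.imread('pics/scene7.png')
cv2.imwrite('pics/scene7z.png',cv2.resize(im[100:260,170:370],None,fx=3.7,fy=3.7,interpolation=cv2.INTER_CUBIC))
E
```

```text
[493.00769137 -61.57377763 211.776     ] [180.      0.    115.021]
13.7 [493.09873956 -61.53602416 211.87349588] [1.79980321e+02 7.11543101e-03 1.15027130e+02] [ 0.02820632 -0.46367922 -0.61650309] 53.82041680170802
```

View pics/scene7z.png

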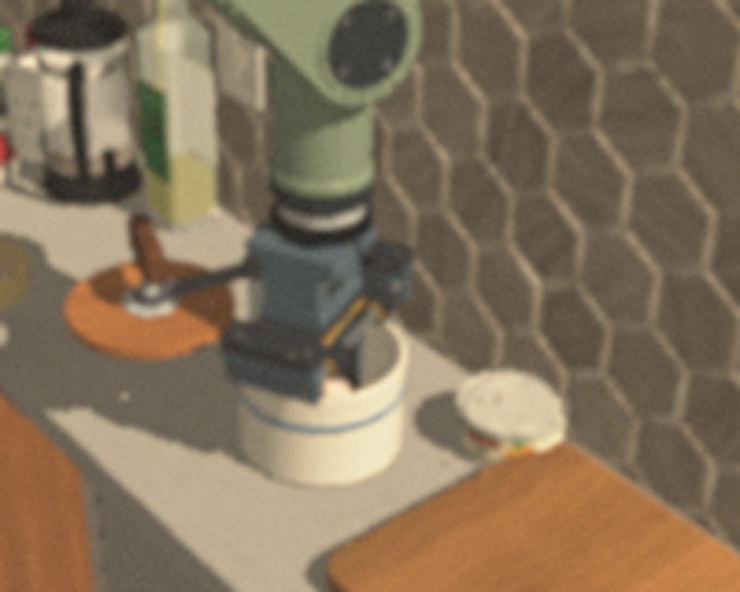

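servo_tool([
  [0,0,0,0,0,0.1,0.3],
  [0,0,0,0,0,0.1,0.3],
  [0,0,0,0,0,0,0.78],
  [0,0,0,0,0,0,0.78],
  [0,0,0,0,0,0,0.78],
  [0,0,0,0,0,0,0.78],
  [0,0,0,0,0,0,0.78],
  [0,0,0,0,0,0,0.78],
  [0,0,0,0,0,-0.5,0.78],
  [0,0,0,0,0,-1.0,0.78],
])

```text
time_s: 15.0
ee_pos: [492.9, -61.5, 225.0]
ee_rot: [-180.0, -0.0, 115.0]
force: [0.0, 0.1, -0.0]
gripper_width: 71.4
```

```bash
python3 - <<'E'
from plan import *
from h import *
p,R=run([[0, 0, 0, 0, 0, -1.3, 0.3]]); print(p,yaw(R)); store(p,R)
s=env.state(); print(s['time_s'],s['ee_pos'],s['ee_rot'],s['force'],s['gripper_width'])
save('top','top8'); im=cv2.imread('pics/top8.png')
cv2.imwrite('pics/top8z.png',cv2.resize(im[130:290,150:350],None,fx=3.7,fy=3.7,interpolation=cv2.INTER_CUBIC))
E
```

```text
[493.00769137 -61.57377763 224.776     ] [ 1.80000000e+02 -1.27222187e-14  1.15021000e+02]
15.0 [492.92696306 -61.53954612 225.04047366] [-1.79969586e+02 -2.67562208e-02  1.15019819e+02] [ 0.00637783  0.0722137  -0.04762176] 71.38189549103339
```

View pics/top8z.png

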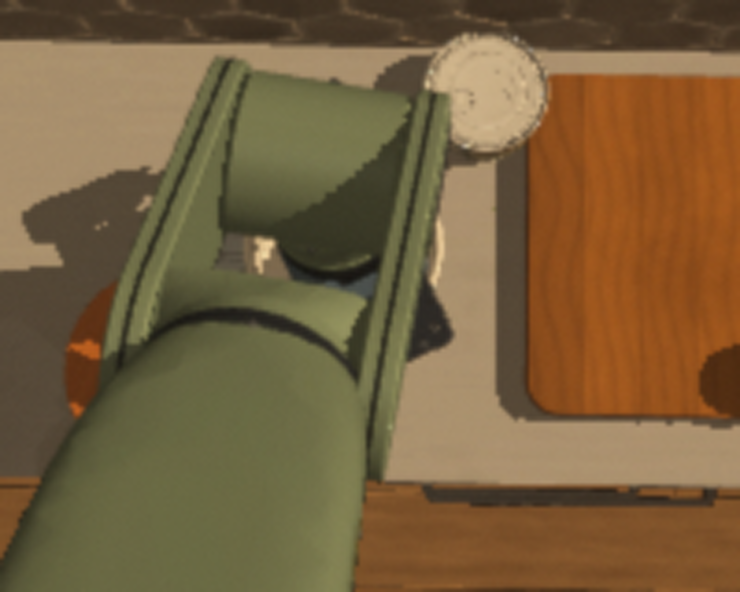

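```bash
python3 - <<'E'
from plan import *
p,R=load()
o1,p,R=rows(p,R,[(p+[0,0,25],115.021),(p+[0,0,75],115.021),(p+[0,0,125],115.021),(p+[0,0,175],115.021)],0.78)
A=p.copy(); B=np.array([409.35,45,400.]); y0=yaw(R)[2]; y1=69
path=[(A+(B-A)*k/5, y0+(y1-y0)*k/5) for k in range(1,6)]
o,p2,R2=rows(p,R,path,0.5)
for r in o1+o: print(r)
print(p2,yaw(R2))
E
```

```text
[0.0, 0.0, -0.0, 0.0, 0.0, -2.5, 0.78]
[0.0, 0.0, -0.0, 0.0, 0.0, -5.0, 0.78]
[0.0, 0.0, -0.0, 0.0, 0.0, -5.0, 0.78]
[0.0, 0.0, -0.0, 0.0, 0.0, -5.0, 0.78]
[0.0, 0.0, 9.2, 2.64, -0.61, -0.0, 0.5]
[0.0, 0.0, 9.2, 2.51, -1.03, -0.01, 0.5]
[0.0, 0.0, 9.2, 2.31, -1.42, -0.0, 0.5]
[0.0, 0.0, 9.2, 2.05, -1.77, -0.01, 0.5]
[0.0, 0.0, 9.2, 1.75, -2.07, -0.0, 0.5]
[409.3412732   45.05117596 399.976     ] [180.      0.     69.021]
```

servo_tool([
  [0,0,0,0,0,-2.5,0.78],
  [0,0,0,0,0,-5,0.78],
  [0,0,0,0,0,-5,0.78],
  [0,0,0,0,0,-5,0.78],
  [0,0,9.2,2.64,-0.61,0,0.5],
  [0,0,9.2,2.51,-1.03,0,0.5],
  [0,0,9.2,2.31,-1.42,0,0.5],
  [0,0,9.2,2.05,-1.77,0,0.5],
  [0,0,9.2,1.75,-2.07,0,0.5],
  [0,0,0,0,0,0,0.5],
])

```text
time_s: 16.3
ee_pos: [408.3, 45.8, 400.3]
ee_rot: [180.0, -0.0, 69.2]
force: [0.5, -0.7, -0.2]
gripper_width: 45.3
```

```bash
python3 - <<'E'
from plan import *
from h import *
done=[[0, 0, 0, 0, 0, -17.5, 0.78],[0, 0, 9.2, 2.64, -0.61, 0, 0.5], [0, 0, 9.2, 2.51, -1.03, 0, 0.5], [0, 0, 9.2, 2.31, -1.42, 0, 0.5], [0, 0, 9.2, 2.05, -1.77, 0, 0.5], [0, 0, 9.2, 1.75, -2.07, 0, 0.5]]
p,R=run(done); print(p,yaw(R)); store(p,R)
s=env.state(); print(s['time_s'],s['ee_pos'],s['ee_rot'],s['force'],s['gripper_width'])
imt,dt=save('top','top9'); ims,ds=save('scene','scene9')
a=cv2.resize(imt[130:290,150:350,::-1],None,fx=2,fy=2,interpolation=cv2.INTER_CUBIC)
b=cv2.resize(ims[100:260,170:370,::-1],None,fx=2,fy=2,interpolation=cv2.INTER_CUBIC)
cv2.imwrite('pics/both9.png',np.hstack([a,b]))
for c,d in (('top',dt),('scene',ds)):
    v,u=np.nonzero(d>0); P=px2w(c,u,v,d[d>0])
    g=(np.hypot(P[:,0]-493,P[:,1]+62)<54)&(P[:,2]>18)&(P[:,2]<78); Q=P[g]
    if len(Q): print(c,'in pot',len(Q),Q.mean(0),Q[:,2].max(), np.median(Q[Q[:,2]>45],0) if (Q[:,2]>45).any() else '')
    k=(np.hypot(P[:,0]-409,P[:,1]-45)<45)&(P[:,2]>160)&(P[:,2]<180); Q=P[k]
    if len(Q)>20: print(c,'knob',len(Q),Q.mean(0),cv2.minAreaRect(Q[:,:2].astype(np.float32)))
E
```

```text
[409.3412732   45.05117596 399.776     ] [180.      0.     69.021]
16.3 [408.30703162  45.78404076 400.25349864] [ 1.79962146e+02 -2.53272188e-02  6.92163709e+01] [ 0.51126048 -0.69175114 -0.19664106] 45.285540032261416
top in pot 373 [490.13301907 -61.02468777  48.00261165] 69.17212297581273 [491.49738332 -60.3658928   50.99656386]
top knob 77 [401.65377793  24.87441451 170.63472425] ((403.6488342285156, 29.931806564331055), (29.561613082885742, 17.623109817504883), 66.47020721435547)
scene in pot 74 [493.1812523  -63.22717263  53.12869595] 67.40042954894929 [492.82730107 -63.78995915  53.45786922]
scene knob 96 [406.83179616  37.24845449 168.7820129 ] ((409.6023864746094, 41.48119354248047), (63.56911087036133, 18.03957748413086), 70.16111755371094)
```

View pics/both9.png

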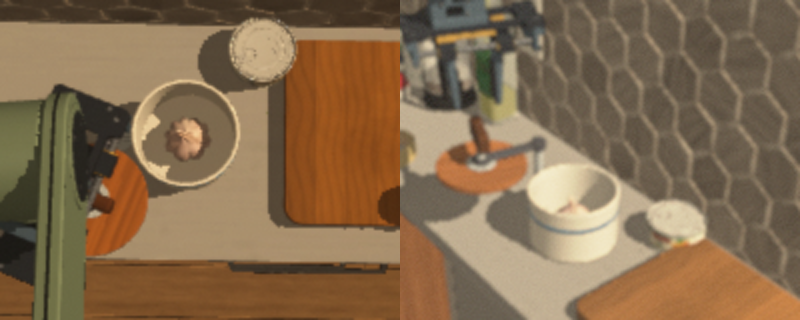

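The top view shows the garlic upright at the pot centre (panel pixel (187,138), top at about 68 mm). The lid is still aside with the knob under the gripper. I go down and regrip the knob.

servo_tool([
  [0,0,0,0,0,2.0,0.5],
  [0,0,0,0,0,2.5,0.5],
  [0,0,0,0,0,2.0,0.5],
  [0,0,0,0,0,0,0.5],
  [0,0,0,0,0,0,0],
  [0,0,0,0,0,0,0],
  [0,0,0,0,0,0,0],
  [0,0,0,0,0,0,0],
  [0,0,0,0,0,0,0],
  [0,0,0,0,0,0,0],
], newtons=20)

```text
time_s: 17.65
ee_pos: [409.5, 45.1, 335.2]
ee_rot: [179.9, -0.0, 69.0]
force: [-1.1, 0.3, 5.0]
gripper_width: 18.0
```

```bash
python3 - <<'E'
from plan import *
from h import *
p,R=run([[0,0,0,0,0,6.5,0]]); print(p,yaw(R)); store(p,R)
s=env.state(); print(s['time_s'],s['ee_pos'],s['ee_rot'],s['force'],s['torque'],s['gripper_width'])
E
```

```text
[409.3412732   45.05117596 334.776     ] [180.      0.     69.021]
17.65 [409.49622255  45.09730015 335.18998515] [ 1.79949978e+02 -2.97435726e-02  6.90254188e+01] [-1.05097647  0.28398486  5.01433657] [-0.12713505  0.15323052  0.05898217] 17.980304724129105
```

servo_tool([
  [0,0,-9.8,-1.48,0.4,0,0],
  [0,0,-9.8,-1.48,0.4,0,0],
  [0,0,-9.8,-1.48,0.4,0,0],
  [0,0,-9.8,-1.48,0.4,0,0],
  [0,0,-9.8,-1.48,0.4,0,0],
  [0,0,-9.8,-1.48,0.4,0,0],
  [0,0,-9.8,-1.48,0.4,0,0],
  [0,0,-9.8,-1.48,0.4,0,0],
  [0,0,-9.8,-1.48,0.4,0,0],
  [0,0,-9.8,-1.48,0.4,0,0],
])

```text
time_s: 18.9
ee_pos: [494.4, -61.3, 335.2]
ee_rot: [179.9, 0.1, 167.2]
force: [2.4, 1.8, 3.8]
gripper_width: 18.1
```

```bash
python3 - <<'E'
from plan import *
from h import *
p,R=run([[0, 0, -9.8, -1.48, 0.4, 0, 0]]*10); print(p,yaw(R)); store(p,R)
s=env.state(); print(s['time_s'],s['ee_pos'],s['ee_rot'],s['force'],s['torque'],s['gripper_width'])
O=np.array([497.9,28.1]); L=np.array(s['ee_pos'][:2]); v=L-O; print('arm angle',np.degrees(np.arctan2(v[1],v[0])),np.hypot(*v))
print('corr tool',R.inv().apply(np.array([493.2,-61.8,p[2]])-p)/10)
E
```

```text
[493.19365038 -61.33412353 334.776     ] [180.      0.    167.021]
18.9 [494.36119688 -61.34307248 335.23120926] [1.79893999e+02 1.44865914e-01 1.67246272e+02] [2.40973782 1.79900543 3.76879375] [ 0.6807176  -0.13669911 -0.31922756] 18.121021612027814
arm angle -92.26571806184354 89.51305123697425
corr tool [-1.10820426e-02 -4.52548380e-02 -5.40274562e-18]
```

servo_tool([
  [0,0,0,0,-0.05,0,0],
  [0,0,0,0,0,0,0],
  [0,0,0,0,0,0,0],
  [0,0,8,0,0,0.12,0],
  [0,0,8,0,0,0.12,0],
  [0,0,8,0,0,0.12,0],
  [0,0,8,0,0,0.12,0],
  [0,0,8,0,0,0.12,0],
  [0,0,8,0,0,0.12,0],
  [0,0,8,0,0,0.12,0],
])

```text
time_s: 20.15
ee_pos: [492.5, -62.0, 326.8]
ee_rot: [-179.9, 0.0, 110.8]
force: [-0.6, 0.8, 7.3]
gripper_width: 17.9
```

```bash
python3 - <<'E'
from plan import *
from h import *
p,R=run([[0,0,0,0,-0.05,0,0]]+[[0, 0, 8, 0, 0, 0.12, 0]]*7); print(p,yaw(R)); store(p,R)
s=env.state(); print(s['time_s'],s['ee_pos'],s['ee_rot'],s['force'],s['torque'],s['gripper_width'])
E
```

```text
[493.08135342 -61.82134975 326.376     ] [180.      0.    111.021]
20.15 [492.54961716 -61.95995657 326.83964539] [-1.79942882e+02  4.08430498e-02  1.10781648e+02] [-0.60549363  0.7988254   7.31167735] [ 0.04389293 -0.02090329  0.06837758] 17.92387016657089
```

servo_tool([
  [0,0,8,0,0,0.12,0],
  [0,0,8,0,0,0.12,0],
  [0,0,6,0,0,0.08,0],
  [0,0,2,0,0,0.03,0],
  [0,0,2,0,0,0,0],
  [0,0,1,0,0,0,0],
  [0,0,0,0,0,0,0],
  [0,0,0,0,0,0,0],
  [0,0,0,0,0,0,0],
  [0,0,0,0,0,0,0],
])

```text
time_s: 21.4
ee_pos: [491.2, -61.9, 323.0]
ee_rot: [-179.7, 0.1, 84.1]
force: [-4.7, 1.0, 10.1]
gripper_width: 17.9
```

```bash
python3 - <<'E'
from plan import *
from h import *
p,R=run([[0, 0, 8, 0, 0, 0.12, 0], [0, 0, 8, 0, 0, 0.12, 0], [0, 0, 6, 0, 0, 0.08, 0], [0, 0, 2, 0, 0, 0.03, 0], [0, 0, 2, 0, 0, 0, 0], [0, 0, 1, 0, 0, 0, 0]]); print(p,yaw(R)); store(p,R)
s=env.state(); print(s['time_s'],s['ee_pos'],s['ee_rot'],s['force'],s['torque'],s['gripper_width'])
E
```

```text
[493.08135342 -61.82134975 322.876     ] [180.      0.     84.021]
21.4 [491.22974757 -61.88483029 323.04040342] [-1.79684069e+02  1.00121125e-01  8.41459604e+01] [-4.71208766  1.0108969  10.14668525] [0.12051773 0.76914484 0.44743185] 17.881160756200533
```

servo_tool([
  [0,0,0,0,0,0,0.5],
  [0,0,0,0,0,0,0.5],
  [0,0,0,0,0,0,0.5],
  [0,0,0,0,0,0,0.5],
  [0,0,0,0,0,-2,0.5],
  [0,0,0,0,0,-4,0.5],
  [0,0,0,0,0,-4,0.5],
  [0,0,0,6,0,0,0.5],
  [0,0,0,6,0,0,0.5],
  [0,0,0,6,0,0,0.5],
])

```text
time_s: 22.65
ee_pos: [511.8, 118.8, 423.0]
ee_rot: [180.0, 0.0, 84.0]
force: [-0.0, -0.2, 0.0]
gripper_width: 45.4
```

```bash
python3 - <<'E'
from plan import *
from h import *
p,R=run([[0,0,0,0,0,-10,0.5],[0,0,0,18,0,0,0.5]]); print(p,yaw(R)); store(p,R)
s=env.state(); print(s['time_s'],s['ee_pos'],s['ee_rot'],s['force'],s['gripper_width'])
imt,dt=save('top','top10'); ims,ds=save('scene','scene10')
a=cv2.resize(imt[130:290,150:350,::-1],None,fx=2,fy=2,interpolation=cv2.INTER_CUBIC)
b=cv2.resize(ims[100:260,170:370,::-1],None,fx=2,fy=2,interpolation=cv2.INTER_CUBIC)
cv2.imwrite('pics/both10.png',np.hstack([a,b]))
for c,d,n in (('top',dt,'top0'),('scene',ds,'scene0')):
  for nm,dd in (('now',d),('start',np.load('pics/'+n+'.npy'))):
    v,u=np.nonzero(dd>0); P=px2w(c,u,v,dd[dd>0])
    k=(np.hypot(P[:,0]-493,P[:,1]+62)<45)&(P[:,2]>150)&(P[:,2]<180); Q=P[k]
    if len(Q)>20: print(c,nm,'knob',len(Q),Q.mean(0).round(1),np.percentile(Q[:,2],[50,95]),cv2.minAreaRect(Q[:,:2].astype(np.float32)))
    k=(np.hypot(P[:,0]-493,P[:,1]+62)<64)&(P[:,2]>85)&(P[:,2]<112); Q=P[k]
    if len(Q)>20: print(c,nm,'lidtop z',len(Q),np.median(Q[:,2]))
    le=(np.hypot(P[:,0]-425,P[:,1]+385)<60)&(P[:,2]>30)&(P[:,2]<110); Q=P[le]
    if len(Q)>20: print(c,nm,'lemon',len(Q),Q.mean(0).round(1))
E
```

```text
[511.83086351 117.19947549 422.876     ] [180.      0.     84.021]
22.65 [511.80479256 118.75503918 422.98098019] [1.79964631e+02 2.77296208e-03 8.39813278e+01] [-0.01331508 -0.23313088  0.00345392] 45.427759918875445
top now knob 236 [489.1 -60.  159.1] [159.44864484 162.24942221] ((490.0450744628906, -60.12614822387695), (63.975318908691406, 18.271408081054688), 85.10372161865234)
top now lidtop z 1842 98.53795467859322
top now lemon 511 [ 417.7 -372.1   67.1]
top start knob 233 [492.3 -60.  159.3] [159.48979748 162.86680931] ((492.9513244628906, -60.081356048583984), (63.65016555786133, 17.968114852905273), 86.707763671875)
top start lidtop z 1882 98.5269966222977
top start lemon 513 [ 417.7 -372.1   67.2]
scene now knob 114 [487.9 -67.3 156.5] [157.59652324 159.83452036] ((490.8409729003906, -65.18167114257812), (63.183475494384766, 19.255268096923828), 86.49075317382812)
scene now lidtop z 769 96.80410983482429
scene now lemon 583 [ 409.8 -387.8   61.7]
scene start knob 111 [490.9 -67.9 156.7] [157.26605782 160.08334609] ((493.11767578125, -63.77738952636719), (65.46733856201172, 19.265060424804688), 86.32234191894531)
scene start lidtop z 805 96.85879065275346
scene start lemon 582 [ 409.7 -387.9   61.8]
```

View pics/both10.png

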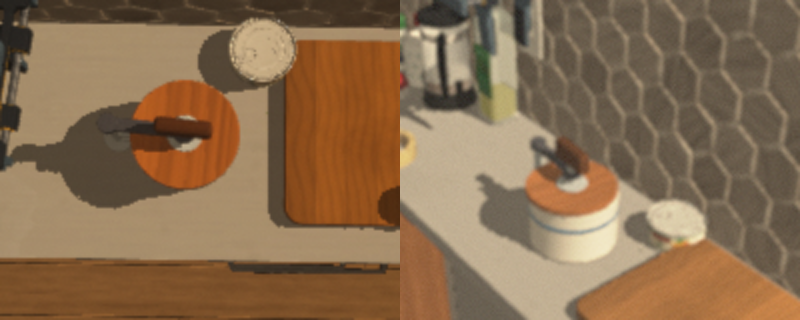

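The views show the lid closed over the pot, with the bar along the arm (left panel (183,128)). The lid height matches the start, and the lemon has not moved. The gripper is clear, so I hand in.

```bash
python3 - <<'E'
from h import *
print(env.job_done()); s=env.state(); print(s['time_s'],s['force'],s['ee_pos'])
E
```

```text
the job is handed in; nothing more can be done
None
the job is handed in; nothing more can be done
```

The garlic is in the white pot with the lid back on and screwed down. I handed the job in at about 22.8 s of the 72 s allowed; the hand-in gives no verdict. The lemon was left alone.

I unscrewed the lid about 80° and swung it about 98° aside. I then set the garlic down near the pot's axis, about 1–3 mm above the floor when let go. Finally I swung the lid back, held it there, screwed it down until the wrist torque rose, and backed the arm away.

**Last checks:**
- **Lid tightness:** its height matches the start to within about 0.2 mm in both cameras, so it is tight.
- **Garlic:** before closing, both cameras showed it upright at the pot's centre, with its top at about 68 mm. It could not be seen again once the lid was on.
- **Lemon:** its measured position matches the start to within about 0.2 mm.
- **Robot:** it ended clear of everything, with about 0.2 N on the wrist.

**What disagreed:** the lid ended about 3 mm from its starting position, which means the swing arm is about 0.03 rad off its closed stop. I think the final tightening twist caused this. It is within the 0.08 rad limit, so I left it.

The two cameras also differed by 3–5 mm in y on the pot and knob. For the pot and closed lid I used a value between the two.

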